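# Snap the gas-trap covers shut

## Robot

A 7-joint arm with a two-finger parallel gripper is mounted at the origin on the work surface. World frame = base frame: x ahead of the robot, y to its left, z up, the work surface at z = 0. Lengths are in m, angles in rad, forces in N, time in s.
With the tool pointing down it reaches from about 0.4 to 0.85 m from the base axis. Payload 4.5 kg.
Tool frame: the origin (TCP) lies between the finger pads; the fingertips stand r.tip_reach ahead of it and the grasp point (between the pads) lies 3 mm ahead of it (r.tip_reach is the distance from the TCP to the fingertips, in m); z points along the fingers, y is the line along which they close (so a half turn about z gives the same grasp; the last joint's range is limited). The gripper opens to 88 mm and grips with 3 to 60 N. Pads are 18 mm wide; open, the fingers measure 123 mm over their backs; the gripper's body (75 mm by 187 mm) begins 45 mm behind the grasp point.
Start: joints at [-1.147, 0.689, -0.195, 1.565, 0.157, 0.902, -0.215], TCP at [0.237, 0.578, 0.261] pointing down, gripper open.
Joint ranges: [-3.01, 3.01], [-0.46, 2.08], [-1.47, 1.51], [0.13, 2.56], [-1, 4.14], [0.04, 2.09], [-2.66, 2.66]. Speed limits (rad/s): [2.57, 2.57, 3.14, 3.14, 3.14, 3.14, 3.14].

## Interface

Orientations are given as a unit quaternion [x, y, z, w].
In Python, from plant import r gives the robot as it stands.
- The arm moves only by the tool step_arm, never from a script. Its argument "motion" is a list of rows, each an object with "dp": the shift along the tool's x, y, z in mm, a list of three; "twist": the turn, a rotation vector about the tool's x, y, z in rad, a list of three; "hand": the opening, from -1 (shut) to 1 (fully open). In form: [{"dp": [dx, dy, dz], "twist": [rx, ry, rz], "hand": hand}, ...]. A call has 1 to 5 rows; each row is the pose to reach, as a shift and turn from the pose commanded when the call began, along the tool's axes at that moment; what a row does not reach only later rows make up. A row lasts 1/8 s, in which the tool goes at most 62.5 mm and 10.7 degrees, less where a joint would pass 70% of its speed; a pose out of reach is approached as far as the arm can. A call with a gripper value outside its range is refused whole. The fingers move at their own pace and stop on an object; "force" is the grip in N (left out, the last holds). Time passes only in rows, so rows that repeat a pose let the fingers close. It gives the time, the measured TCP pose, the force, the opening and the grip force at its end, in the units of the state.
- r.get_state(): the state, without advancing time (a new reading comes with each control period).
- r.snapshot(name): name is "side" or "top" or "wrist"; returns a dict with "pixels" (400x640x3 uint8, red, green, blue), "depth" (400x640 float32, m along the optical axis (not along the pixel's ray), 0 where there is no reading), "fx", "fy", "cx", "cy" (pixels), "xyz" and "orientation" of the camera in the world; the wrist camera has in their place "mount" (4x4, takes a point from camera to tool coordinates, whose origin is the TCP and whose axes are the flange's). Camera axes: x right, y down, z forward; pixel columns grow to the right and rows downward; lengths in m; the calibration is good to about 2 mm. A picture is of the moment at which its call begins: read the wrist's pose just before it.
- r.finish_job(): hands the job in; it is judged then, once.
Trained networks look in the newest picture that a camera, given by its name, has taken for a name from the list of things; names that differ only in an ending like _2 or _b are one class to them, and where a whole thing is asked for, a point or a joint stands for the part that bears it (a point fixed in the world has none). Each returns a list of dicts, best first, with "score" (0 to 1); they miss things now and then, are a little off and sometimes report something else, mostly with a low value. They report only what shows in the picture. A call takes as long as a camera call.
- r.search_frame(camera, thing): "at" ([x, y, z] in m, in the coordinates of the camera as it stood for that picture, good to about 4 mm: the middle of the surface that is visible of it).
The state is a dict: "clock": time; "q": joint angles; "qd": joint speeds; "joint_torque": joint torques, N m; "tool_pos": TCP position; "eef_rot": TCP orientation; "contact_force": force on the tool from outside, world axes, zero at the start; "moment": the same for the moment, N m; "opening": opening from 0.0 (shut) to 1.0 (fully open); "finger_force": force on a finger pad.
Only numpy, scipy, OpenCV 4.12 (cv2) and the standard library are available. Lean on these libraries where they do the work, as an engineer would, in place of code of your own. Each camera call takes 0.05 s, during which the arm holds its last target. There are 200 camera calls.

## Task

The blue covers of the three gas traps on the analyser's purge manifold have been left open or only half caught. Close all three, pressing each down through both clicks of its catch until it is home on its stop and stays shut by itself, firmly but without forcing it, and do not disturb the wash bottle, the beaker or the brush.

Things in the scene. Friction and masses are not known exactly. Their poses are not given: they have to be found in the camera images.
- manifold: bare aluminium plate 150 x 320 x 12 mm, bolted down at a random place and angle, carrying the three traps side by side 95 mm apart along its y, in random order; origin at the centre of its underside; its z is up, its x points away from the robot (the traps' front faces its -x). A copper tube runs along its rear edge
- trap_a: fixed grey open-topped box 100 (x) x 64 (y) x 61 mm high with an amber tube inside, on the manifold plate, axes alike; origin: centre of its underside. Behind its front wall a sprung two-click catch and black rubber end stops, set 0 to 8 mm higher from trap to trap (not in the poses; to be felt): clicks take 6 to 16 N at the pad, then the cover drops about 5 mm onto the stops
- cover_a (a joint): angle (rad) of the blue cover of trap_a: 94 mm long from hinge, 58 wide, 6 thick, underside in the hinge plane; grows as the free edge rises, stop at 1.75; a stiff damped hinge holds it where left above 0.45. Clicked home it rests at 0 to 0.1, as its stops are set; half caught, 0.145 above that. Starts wide open (1.1 to 1.65). Pushing it with over 40 N breaks it
- cover_a_pad (a point): centre of the top of the yellow press pad (12 x 32 mm, 3 mm proud of the cover), 84 mm from the hinge near the cover's free edge; moves and turns with the cover, its x along the cover towards the hinge, its z out of the cover's outer face; 71 mm above the trap's underside at cover angle 0
- cover_a_hinge (a point): point on the cover's hinge axis, at the middle of its width, at the rear top edge of the trap: 45 mm behind and 62 mm above the trap's origin; axes as the trap, the hinge runs along y
- trap_b: fixed grey open-topped box 100 (x) x 64 (y) x 61 mm high with an amber tube inside, on the manifold plate, axes alike; origin: centre of its underside. Behind its front wall a sprung two-click catch and black rubber end stops, set 0 to 8 mm higher from trap to trap (not in the poses; to be felt): clicks take 6 to 16 N at the pad, then the cover drops about 5 mm onto the stops
- cover_b (a joint): angle (rad) of the blue cover of trap_b: 94 mm long from hinge, 58 wide, 6 thick, underside in the hinge plane; grows as the free edge rises, stop at 1.75; a stiff damped hinge holds it where left above 0.45. Clicked home it rests at 0 to 0.1, as its stops are set; half caught, 0.145 above that. Starts part open (0.5 to 0.85). Pushing it with over 40 N breaks it
- cover_b_pad (a point): centre of the top of the yellow press pad (12 x 32 mm, 3 mm proud of the cover), 84 mm from the hinge near the cover's free edge; moves and turns with the cover, its x along the cover towards the hinge, its z out of the cover's outer face; 71 mm above the trap's underside at cover angle 0
- cover_b_hinge (a point): point on the cover's hinge axis, at the middle of its width, at the rear top edge of the trap: 45 mm behind and 62 mm above the trap's origin; axes as the trap, the hinge runs along y
- trap_c: fixed grey open-topped box 100 (x) x 64 (y) x 61 mm high with an amber tube inside, on the manifold plate, axes alike; origin: centre of its underside. Behind its front wall a sprung two-click catch and black rubber end stops, set 0 to 8 mm higher from trap to trap (not in the poses; to be felt): clicks take 6 to 16 N at the pad, then the cover drops about 5 mm onto the stops
- cover_c (a joint): angle (rad) of the blue cover of trap_c: 94 mm long from hinge, 58 wide, 6 thick, underside in the hinge plane; grows as the free edge rises, stop at 1.75; a stiff damped hinge holds it where left above 0.45. Clicked home it rests at 0 to 0.1, as its stops are set; half caught, 0.145 above that. Starts half caught (about 0.2), looking nearly shut. Pushing it with over 40 N breaks it
- cover_c_pad (a point): centre of the top of the yellow press pad (12 x 32 mm, 3 mm proud of the cover), 84 mm from the hinge near the cover's free edge; moves and turns with the cover, its x along the cover towards the hinge, its z out of the cover's outer face; 71 mm above the trap's underside at cover angle 0
- cover_c_hinge (a point): point on the cover's hinge axis, at the middle of its width, at the rear top edge of the trap: 45 mm behind and 62 mm above the trap's origin; axes as the trap, the hinge runs along y
- wash_bottle: white wash bottle with blue cap, 64 mm across, 170 mm tall, loose, upright beside the +y end of the manifold; origin at the centre of its underside. Leave alone
- beaker: grey plastic beaker, 68 mm across, 85 mm tall, loose, beside the -y end of the manifold; origin at the centre of its underside. Leave alone
- brush: flat cleaning brush 190 mm long, lying loose on the table in front of the manifold; origin under its middle. Leave alone
- tray: grey tray 110 x 170 x 28 mm of black crucibles, fixed on the table behind the manifold, not part of the job; origin at the centre of its underside

How it is judged:
At the end, for the whole second after the job is handed in: All three covers held shut past the second click of their catches with the robot away (angle below 0.12 rad; a half-caught cover stands at 0.145 or more); wash bottle, beaker and brush within 20 mm of where they were, bottle and beaker upright (value of joint each of cover_a, cover_b, cover_c below 0.12 rad and distance of each of wash_bottle, beaker, brush from where it was at the start of the episode below 0.02 m and angle between each of wash_bottle, beaker's own z axis and vertical below 0.2 rad); the robot touches nothing.
It fails at once if a trap or its cover is pushed with more than 40 N (contact force between any of the fingers, the arm and trap_a above 40 N or contact force between any of the fingers, the arm and trap_b above 40 N or contact force between any of the fingers, the arm and trap_c above 40 N).
It fails at once if the wash bottle, beaker or brush is moved more than 20 mm (distance of any of wash_bottle, beaker, brush from where it was at the start of the episode above 0.02 m).
It also fails if it takes over 64 s, if anything falls off the work surface, if the arm or the gripper's body presses on something with over 40 N, if the wrist force passes 120 N, or if a joint passes its speed limit or range.

## Working session

There is one attempt and no reset: what is moved stays moved. The work goes in short steps, Python scripts to look and compute and a tool call to move; the robot and the scene stay as the last step left them, time stands still between calls to the robot, and variables do not carry over. Pictures are saved under pics/ and viewed, at most 10 in all, crops included, and the job is handed in when it is done.

Besides the shell and the picture viewer there is one more tool, called after ">>>" by a JSON object that holds its "method" and its "body", one argument or row to a line. step_arm: Moves the arm, as the interface text tells. Its arguments: {"type":"object","properties":{"motion":{"type":"array"},"force":{"type":"number"}},"required":["motion"]}

```bash
mkdir -p pics; cat > h.py <<'E'
import numpy as np, cv2
from scipy.spatial.transform import Rotation as R
from plant import r
def cam(n):
    s=r.get_state(); p=r.snapshot(n)
    if 'mount' in p:
        T=np.eye(4);T[:3,:3]=R.from_quat(s['eef_rot']).as_matrix();T[:3,3]=s['tool_pos'];M=T@np.array(p['mount'])
    else:
        M=np.eye(4);o=np.array(p['orientation']);M[:3,:3]=o if o.shape==(3,3) else R.from_quat(o).as_matrix();M[:3,3]=p['xyz']
    return p,M
def save(p,f): cv2.imwrite('pics/'+f,p['pixels'][:,:,::-1])
def cloud(p,M):
    d=p['depth'];v,u=np.mgrid[:d.shape[0],:d.shape[1]]
    c=np.stack([(u-p['cx'])/p['fx']*d,(v-p['cy'])/p['fy']*d,d],-1)
    return c@M[:3,:3].T+M[:3,3]
E
python3 - <<'E'
from h import *
print(r.tip_reach, r.get_state())
for n in ['top','side']:
    p,M=cam(n);save(p,n+'0.png');print(n,M.round(3).tolist(),p['fx'])
    for t in ['manifold','trap_a','cover_a','cover_a_pad','cover_a_hinge','wash_bottle','beaker','brush','tray']:
        for x in r.search_frame(n,t)[:4]: print(n,t,round(x['score'],2),(M[:3,:3]@x['at']+M[:3,3]).round(3))
    C=cloud(p,M);np.savez(n+'0.npz',C=C,px=p['pixels'],d=p['depth'])
E
```

```text
0.022 {'clock': 0.0, 'q': array([-1.14716705,  0.68998073, -0.19450016,  1.56637429,  0.15729732,
        0.90248978, -0.2151054 ]), 'qd': array([ 2.05116462e-03,  4.26731403e-04,  4.85841295e-04, -9.26355099e-06,
        4.97260909e-04,  3.46934821e-04, -1.54075579e-03]), 'joint_torque': array([-5.24218849e-04, -5.27580178e+01, -1.26730286e+00, -1.53431743e+01,
       -5.26601239e-02,  6.55260388e-03,  1.73976769e-04]), 'tool_pos': array([0.23733848, 0.57752675, 0.25990361]), 'eef_rot': array([ 1.93648175e-01,  9.81070598e-01, -9.24229656e-04, -1.09891670e-04]), 'contact_force': array([-0.21700243, -0.77477515, -0.57952704]), 'moment': array([ 0.00221932,  0.00886267, -0.01303038]), 'finger_force': 0.0, 'opening': 1.0007277688820462}
top [[0.006, -0.977, 0.215, 0.411], [-1.0, -0.006, -0.001, 0.027], [0.002, -0.215, -0.977, 1.032], [0.0, 0.0, 0.0, 1.0]] 403.8950228522555
top manifold 0.68 [0.558 0.009 0.012]
top trap_a 0.92 [ 0.557 -0.076  0.062]
top trap_a 0.72 [0.572 0.015 0.088]
top trap_a 0.56 [0.599 0.102 0.091]
top cover_a 0.88 [0.616 0.104 0.115]
top cover_a 0.79 [ 0.581 -0.08
[... 423 characters left out ...]
99394597776
side manifold 0.84 [ 0.536 -0.095  0.01 ]
side manifold 0.43 [0.61  0.092 0.109]
side trap_a 0.91 [0.608 0.102 0.07 ]
side trap_a 0.86 [ 0.553 -0.096  0.06 ]
side trap_a 0.86 [ 0.563 -0.004  0.07 ]
side cover_a 0.8 [0.614 0.1   0.112]
side cover_a 0.74 [0.563 0.014 0.089]
side cover_a 0.67 [ 0.516 -0.23   0.061]
side cover_a 0.58 [ 0.576 -0.098  0.15 ]
side cover_a_pad 0.75 [ 0.576 -0.097  0.148]
side cover_a_pad 0.67 [0.614 0.094 0.114]
side cover_a_hinge 0.98 [ 0.55  -0.096  0.06 ]
side wash_bottle 0.88 [0.629 0.23  0.102]
side wash_bottle 0.38 [ 0.561 -0.005  0.069]
side beaker 0.69 [ 0.514 -0.23   0.062]
side brush 0.72 [0.443 0.063 0.015]
side tray 0.7 [ 0.74  -0.069  0.022]
```

View pics/top0.png

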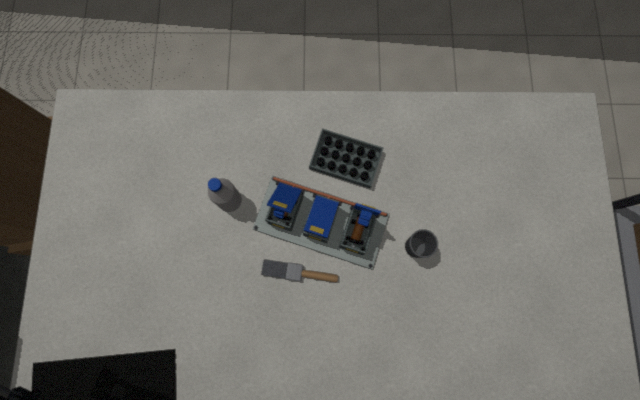

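View pics/side0.png

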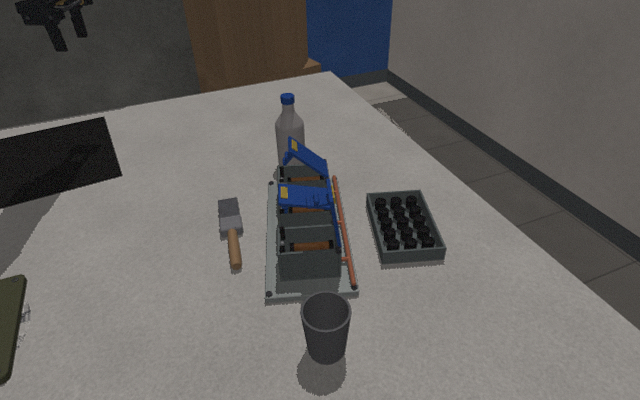

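```bash
python3 - <<'E'
import numpy as np,cv2
for n in ['top','side']:
    z=np.load(n+'0.npz');C=z['C'];hsv=cv2.cvtColor(z['px'],cv2.COLOR_RGB2HSV);ok=(z['d']>0)&(abs(C[...,0]-.58)<.13)&(abs(C[...,1])<.2)&(C[...,2]<.25)
    for nm,lo,hi in [('blue',(100,100,40),(125,255,255)),('yellow',(22,120,100),(34,255,255))]:
        m=((cv2.inRange(hsv,lo,hi)>0)&ok).astype(np.uint8)
        k,l,st,ce=cv2.connectedComponentsWithStats(m)
        for i in range(1,k):
            if st[i,4]<15: continue
            P=C[l==i];med=np.median(P,0);Q=P-P.mean(0);w,V=np.linalg.eigh(Q.T@Q)
            print(n,nm,st[i,4],ce[i].round(0),'med',med.round(3),'min',P.min(0).round(3),'max',P.max(0).round(3),'nrm',V[:,0].round(2))
E
```

```text
top blue 660 [284. 199.] med [0.617 0.103 0.111] min [0.573 0.064 0.017] max [0.661 0.138 0.144] nrm [0.65 0.26 0.72]
top blue 860 [322. 215.] med [0.582 0.013 0.089] min [ 0.528 -0.026  0.018] max [0.632 0.055 0.102] nrm [ 0.17 -0.04  0.99]
top blue 298 [365. 214.] med [ 0.577 -0.082  0.151] min [ 0.549 -0.122  0.015] max [ 0.601 -0.06   0.171] nrm [-0.69  0.7  -0.16]
top yellow 34 [280. 204.] med [0.597 0.108 0.139] min [0.59  0.097 0.135] max [0.602 0.122 0.142] nrm [ 0.62 -0.25  0.75]
top yellow 50 [316. 229.] med [0.546 0.027 0.1  ] min [0.537 0.013 0.095] max [0.554 0.041 0.104] nrm [ 0.43 -0.13  0.89]
side blue 699 [306. 158.] med [0.614 0.094 0.108] min [0.57  0.059 0.054] max [0.66  0.137 0.14 ] nrm [ 0.54 -0.17  0.82]
side blue 1314 [310. 200.] med [ 0.571 -0.004  0.092] min [ 0.525 -0.121  0.055] max [0.639 0.082 0.168] nrm [0.37 0.4  0.84]
side yellow 37 [294. 145.] med [0.594 0.104 0.136] min [0.588 0.092 0.132] max [0.6  0.12 0.14] nrm [ 0.62 -0.21  0.76]
side yellow 65 [283. 192.] med [0.543 0.023 0.098] min [0.534 0.008 0.096] max [0.551 0.039 0.1  ] nrm [ 0.19 -0.05  0.98]
side yellow 19 [333. 192.] med [ 0.586 -0.089  0.162] min [ 0.582 -0.105  0.161] max [ 0.591 -0.076  0.164] nrm [-0.95  0.31 -0.05]
```

The pictures show, from +y to -y, cover_b (part open, top image pixel 284,199), cover_c (half caught, 322,215) and cover_a (wide open, 365,214). The wash bottle is at 220,190, the beaker at 421,243 and the brush at 300,271. From the pads I get a manifold yaw of about -0.29, with hinges at c ≈ (0.622, 0.002), b ≈ (0.649, 0.090) and a ≈ (0.595, -0.089). Next I close the hand and move over trap a.

>>> {"method": "step_arm", "body": {
  "motion": [
    {"dp": [-590, -480, -10], "twist": [0, 0, 1.47], "hand": -1},
    {"dp": [-590, -480, -10], "twist": [0, 0, 1.47], "hand": -1},
    {"dp": [-590, -480, -10], "twist": [0, 0, 1.47], "hand": -1},
    {"dp": [-590, -480, -10], "twist": [0, 0, 1.47], "hand": -1},
    {"dp": [-590, -480, -10], "twist": [0, 0, 1.47], "hand": -1}
  ],
  "force": 20
}}

```text
clock: 1.62
tool_pos: [0.3877, 0.302, 0.2652]
eef_rot: [0.618, 0.786, 0.001, 0.0]
contact_force: [0.7, 0.1, 0.3]
opening: 0.455
finger_force: 0.0
```

```bash
cat >> h.py <<'E'
def goto(p,yaw=-0.29):  # tool down, tool y along manifold x; prints dp(mm), twist
    s=r.get_state();c,n=np.cos(yaw),np.sin(yaw)
    Rg=R.from_matrix(np.array([[-n,c,0],[c,n,0],[0,0,-1]]).T if 0 else np.column_stack([[-n,c,0],[c,n,0],[0,0,-1]]))
    R0=R.from_quat(s['eef_rot'])
    print('t',s['clock'],'pos',s['tool_pos'].round(4),'dp',(R0.inv().apply(np.array(p)-s['tool_pos'])*1000).round(1),'tw',(R0.inv()*Rg).as_rotvec().round(3),'F',s['contact_force'].round(1))
E
python3 -c "
from h import *
goto([.60,-.05,.28])"
```

```text
t 1.625 pos [0.3877 0.302  0.2652] dp [-392.1  123.5  -14.9] tw [ 0.001 -0.001  0.528] F [0.7 0.1 0.3]
```

>>> {"method": "step_arm", "body": {
  "motion": [
    {"dp": [-392, 124, -15], "twist": [0, 0, 0.528], "hand": -1},
    {"dp": [-392, 124, -15], "twist": [0, 0, 0.528], "hand": -1},
    {"dp": [-392, 124, -15], "twist": [0, 0, 0.528], "hand": -1},
    {"dp": [-392, 124, -15], "twist": [0, 0, 0.528], "hand": -1},
    {"dp": [-392, 124, -15], "twist": [0, 0, 0.528], "hand": -1}
  ]
}}

```text
clock: 2.25
tool_pos: [0.551, 0.0359, 0.2765]
eef_rot: [0.8, 0.6, 0.0, -0.0]
contact_force: [0.4, 0.7, 0.6]
opening: 0.003
finger_force: 0.0
```

>>> {"method": "step_arm", "body": {
  "motion": [
    {"dp": [-50, 0, 0], "twist": [0, 0, 0], "hand": -1},
    {"dp": [-50, 0, 0], "twist": [0, 0, 0], "hand": -1},
    {"dp": [-50, 0, 0], "twist": [0, 0, 0], "hand": -1}
  ]
}}

```text
clock: 2.62
tool_pos: [0.5361, -0.0098, 0.2763]
eef_rot: [0.8, 0.6, 0.0, -0.0]
contact_force: [1.2, 1.0, -0.5]
opening: 0.008
finger_force: 0.0
```

```bash
python3 - <<'E'
from h import *
goto([.624,-.098,.26])
p,M=cam('wrist');save(p,'w1.png');C=cloud(p,M);np.savez('w1.npz',C=C,px=p['pixels'],d=p['depth'])
print(M.round(3))
hsv=cv2.cvtColor(p['pixels'],cv2.COLOR_RGB2HSV)
for nm,lo,hi in [('blue',(100,100,30),(125,255,255)),('yellow',(22,120,80),(34,255,255))]:
    k,l,st,ce=cv2.connectedComponentsWithStats(((cv2.inRange(hsv,lo,hi)>0)&(p['depth']>0)).astype(np.uint8))
    for i in range(1,k):
        if st[i,4]<80: continue
        P=C[l==i]; lo_,hi_=np.percentile(P,[2,98],axis=0);print(nm,st[i,4],ce[i].round(0),np.median(P,0).round(4),lo_.round(3),hi_.round(3))
E
```

```text
t 2.625 pos [ 0.5361 -0.0098  0.2763] dp [-60.1 109.1  16.2] tw [-0.    -0.001  0.006] F [ 1.2  1.  -0.5]
[[ 0.96  -0.27  -0.076  0.556]
 [-0.28  -0.924 -0.26   0.058]
 [-0.     0.271 -0.963  0.401]
 [ 0.     0.     0.     1.   ]]
blue 5661 [375.  37.] [0.616  0.0992 0.112 ] [0.575 0.069 0.081] [0.656 0.122 0.141]
blue 5569 [357. 148.] [0.5805 0.0134 0.0889] [ 0.533 -0.02   0.08 ] [0.624 0.048 0.098]
blue 638 [400. 241.] [ 0.5922 -0.0646  0.1258] [ 0.586 -0.1    0.077] [ 0.603 -0.06   0.168]
yellow 597 [354.  23.] [0.5961 0.1073 0.138 ] [0.589 0.093 0.133] [0.604 0.121 0.141]
yellow 433 [318. 149.] [0.5451 0.0254 0.0994] [0.537 0.01  0.098] [0.553 0.039 0.101]
```

View pics/w1.png

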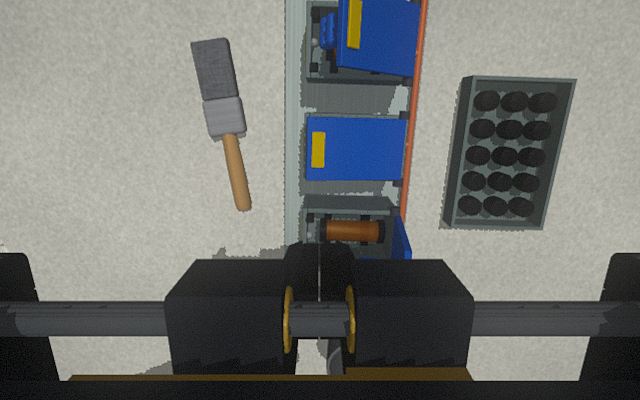

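The wrist picture shows cover c at (357,148), cover b at (375,37) and cover a edge-on at (400,241). All three match the hinge estimates and the tool is aligned with the manifold. I go behind cover a and then down.

>>> {"method": "step_arm", "body": {
  "motion": [
    {"dp": [-30, 60, 0], "twist": [0, 0, 0], "hand": -1},
    {"dp": [-59, 119, 0], "twist": [0, 0, 0], "hand": -1},
    {"dp": [-59, 119, 50], "twist": [0, 0, 0], "hand": -1},
    {"dp": [-59, 119, 100], "twist": [0, 0, 0], "hand": -1},
    {"dp": [-59, 119, 130], "twist": [0, 0, 0], "hand": -1}
  ]
}}

```text
clock: 3.3
tool_pos: [0.633, -0.0978, 0.1433]
eef_rot: [0.799, 0.601, -0.001, -0.002]
contact_force: [-1.3, 0.8, 0.4]
opening: 0.006
finger_force: 0.0
```

```bash
python3 - <<'E'
from h import *
goto([.633,-.1,.146])
p,M=cam('side');cv2.imwrite('pics/s1.png',cv2.resize(p['pixels'][100:300,220:420,::-1],(600,600)))
E
```

```text
t 3.3 pos [ 0.633  -0.0978  0.1433] dp [-2.1  0.6 -2.7] tw [-0.003 -0.001  0.009] F [-1.3  0.8  0.4]
```

View pics/s1.png

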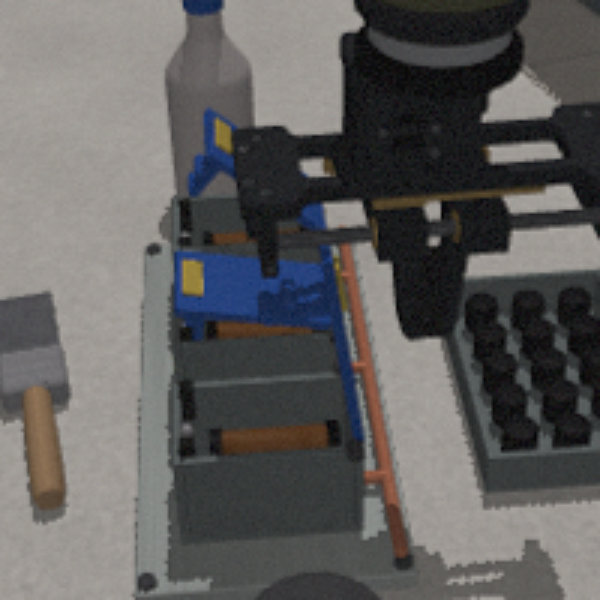

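>>> {"method": "step_arm", "body": {
  "motion": [
    {"dp": [-2, -6, -3], "twist": [0, 0, 0.009], "hand": -1},
    {"dp": [-2, -12, -3], "twist": [0, 0, 0.009], "hand": -1},
    {"dp": [-2, -17, -3], "twist": [0, 0, 0.009], "hand": -1},
    {"dp": [-2, -22, -3], "twist": [0, 0, 0.009], "hand": -1},
    {"dp": [-2, -26, -3], "twist": [0, 0, 0.009], "hand": -1}
  ]
}}

```text
clock: 3.98
tool_pos: [0.6079, -0.0951, 0.1497]
eef_rot: [0.803, 0.596, 0.0, 0.0]
contact_force: [-0.3, 0.1, -0.3]
opening: 0.009
finger_force: 0.0
```

>>> {"method": "step_arm", "body": {
  "motion": [
    {"dp": [0, -5, 2], "twist": [0, 0, 0], "hand": -1},
    {"dp": [0, -10, 4], "twist": [0, 0, 0], "hand": -1},
    {"dp": [0, -15, 5], "twist": [0, 0, 0], "hand": -1},
    {"dp": [0, -20, 6], "twist": [0, 0, 0], "hand": -1}
  ]
}}

```text
clock: 4.47
tool_pos: [0.5899, -0.0896, 0.1435]
eef_rot: [0.803, 0.596, 0.001, 0.001]
contact_force: [4.8, -1.2, -1.3]
opening: 0.005
finger_force: 2.1
```

>>> {"method": "step_arm", "body": {
  "motion": [
    {"dp": [0, -5, 2], "twist": [0, 0, 0], "hand": -1},
    {"dp": [0, -10, 5], "twist": [0, 0, 0], "hand": -1},
    {"dp": [0, -15, 8], "twist": [0, 0, 0], "hand": -1},
    {"dp": [0, -20, 11], "twist": [0, 0, 0], "hand": -1},
    {"dp": [0, -25, 14], "twist": [0, 0, 0], "hand": -1}
  ]
}}

```text
clock: 5.1
tool_pos: [0.5653, -0.0824, 0.1291]
eef_rot: [0.803, 0.596, 0.0, 0.001]
contact_force: [4.7, -1.0, 2.5]
opening: 0.007
finger_force: 2.2
```

>>> {"method": "step_arm", "body": {
  "motion": [
    {"dp": [0, -6, 2], "twist": [0, 0, 0], "hand": -1},
    {"dp": [0, -12, 4], "twist": [0, 0, 0], "hand": -1},
    {"dp": [0, -18, 6], "twist": [0, 0, 0], "hand": -1},
    {"dp": [0, -25, 7], "twist": [0, 0, 0], "hand": -1},
    {"dp": [0, -32, 8], "twist": [0, 0, 0], "hand": -1}
  ]
}}

```text
clock: 5.72
tool_pos: [0.5351, -0.0733, 0.1217]
eef_rot: [0.803, 0.596, 0.001, 0.001]
contact_force: [1.6, 0.7, -0.1]
opening: 0.007
finger_force: 0.6
```

>>> {"method": "step_arm", "body": {
  "motion": [
    {"dp": [0, -8, -3], "twist": [0, 0, 0], "hand": -1},
    {"dp": [0, -17, -3], "twist": [0, 0, 0], "hand": -1},
    {"dp": [0, -17, 0], "twist": [0, 0, 0], "hand": -1},
    {"dp": [0, -17, 2], "twist": [0, 0, 0], "hand": -1}
  ]
}}

```text
clock: 6.22
tool_pos: [0.5143, -0.067, 0.1189]
eef_rot: [0.803, 0.596, -0.002, -0.003]
contact_force: [-3.3, 1.4, 4.5]
opening: 0.003
finger_force: 2.1
```

```bash
python3 - <<'E'
from h import *
p,M=cam('side');cv2.imwrite('pics/s2.png',cv2.resize(p['pixels'][120:320,220:420,::-1],(600,600)))
E
```

```text
(no output)
```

View pics/s2.png

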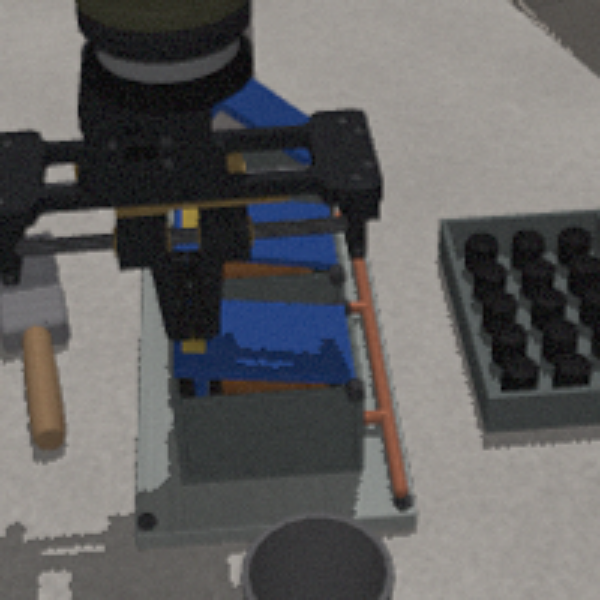

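The finger stands on cover a's yellow pad (pixel 193,345), with the cover nearly down. Pressing in small steps.

>>> {"method": "step_arm", "body": {
  "motion": [
    {"dp": [0, 0, 1], "twist": [0, 0, 0], "hand": -1},
    {"dp": [0, 0, 2], "twist": [0, 0, 0], "hand": -1},
    {"dp": [0, 0, 3], "twist": [0, 0, 0], "hand": -1}
  ]
}}

```text
clock: 6.65
tool_pos: [0.5185, -0.0682, 0.1161]
eef_rot: [0.803, 0.596, 0.0, 0.0]
contact_force: [-0.0, -0.2, 1.0]
opening: 0.006
finger_force: 0.0
```

>>> {"method": "step_arm", "body": {
  "motion": [
    {"dp": [0, 0, 1], "twist": [0, 0, 0], "hand": -1},
    {"dp": [0, 0, 2], "twist": [0, 0, 0], "hand": -1},
    {"dp": [0, 0, 3], "twist": [0, 0, 0], "hand": -1}
  ]
}}

```text
clock: 7.02
tool_pos: [0.5182, -0.0681, 0.1131]
eef_rot: [0.803, 0.596, 0.0, 0.0]
contact_force: [0.6, -0.7, 0.4]
opening: 0.004
finger_force: 0.0
```

>>> {"method": "step_arm", "body": {
  "motion": [
    {"dp": [0, 0, 1], "twist": [0, 0, 0], "hand": -1},
    {"dp": [0, 0, 2], "twist": [0, 0, 0], "hand": -1},
    {"dp": [0, 0, 3], "twist": [0, 0, 0], "hand": -1}
  ]
}}

```text
clock: 7.4
tool_pos: [0.5181, -0.0681, 0.1108]
eef_rot: [0.803, 0.596, 0.0, -0.0]
contact_force: [-2.6, 0.5, 12.7]
opening: 0.006
finger_force: 6.6
```

>>> {"method": "step_arm", "body": {
  "motion": [
    {"dp": [0, 0, 1], "twist": [0, 0, 0], "hand": -1},
    {"dp": [0, 0, 2], "twist": [0, 0, 0], "hand": -1}
  ]
}}

```text
clock: 7.65
tool_pos: [0.5181, -0.0681, 0.1103]
eef_rot: [0.803, 0.596, 0.0, 0.0]
contact_force: [-5.7, 1.1, 29.9]
opening: 0.003
finger_force: 14.5
```

30 N with no further travel means cover a is on its stop (about 0.06 rad). I retreat and check.

>>> {"method": "step_arm", "body": {
  "motion": [
    {"dp": [0, 0, -10], "twist": [0, 0, 0], "hand": -1},
    {"dp": [0, 0, -60], "twist": [0, 0, 0], "hand": -1},
    {"dp": [0, 0, -100], "twist": [0, 0, 0], "hand": -1}
  ]
}}

```text
clock: 8.02
tool_pos: [0.5181, -0.0681, 0.2096]
eef_rot: [0.803, 0.596, 0.0, 0.0]
contact_force: [0.8, 0.2, 0.1]
opening: 0.009
finger_force: 0.0
```

```bash
cat >> h.py <<'E'
def pads(n):
    p,M=cam(n);C=cloud(p,M);hsv=cv2.cvtColor(p['pixels'],cv2.COLOR_RGB2HSV)
    k,l,st,ce=cv2.connectedComponentsWithStats(((cv2.inRange(hsv,(22,120,60),(34,255,255))>0)&(p['depth']>0)).astype(np.uint8))
    for i in range(1,k):
        P=np.median(C[l==i],0)
        if st[i,4]>12 and abs(P[0]-.57)<.1 and abs(P[1])<.2 and P[2]>.05: print(n,st[i,4],ce[i].round(),P.round(4),'theta',round(np.arcsin(min(1,(P[2]-.074)/.0845))-.107,3))
    return p
E
python3 - <<'E'
from h import *
pads('top');pads('side');goto([.5445+.005*.957,.0255-.0015,.16])
E
```

```text
top 39 [280. 204.] [0.5969 0.1082 0.1391] theta 0.773
top 49 [316. 229.] [0.5463 0.0266 0.0994] theta 0.198
side 64 [284. 192.] [0.5431 0.0235 0.0975] theta 0.174
side 94 [283. 233.] [ 0.5111 -0.0662  0.0869] theta 0.046
t 8.125 pos [ 0.5204 -0.0685  0.2119] dp [96.8  0.4 52.1] tw [ 0.008 -0.002 -0.004] F [-0.3 -0.  -0.4]
```

>>> {"method": "step_arm", "body": {
  "motion": [
    {"dp": [50, 0, 0], "twist": [0, 0, 0], "hand": -1},
    {"dp": [97, 0, 20], "twist": [0, 0, 0], "hand": -1},
    {"dp": [97, 0, 60], "twist": [0, 0, 0], "hand": -1},
    {"dp": [97, 0, 80], "twist": [0, 0, 0], "hand": -1},
    {"dp": [97, 0, 80], "twist": [0, 0, 0], "hand": -1}
  ]
}}

```text
clock: 8.75
tool_pos: [0.5446, 0.0248, 0.1263]
eef_rot: [0.803, 0.596, -0.002, -0.001]
contact_force: [-0.4, -0.7, 0.9]
opening: 0.003
finger_force: 0.0
```

>>> {"method": "step_arm", "body": {
  "motion": [
    {"dp": [0, 0, 2], "twist": [0, 0, 0], "hand": -1},
    {"dp": [0, 0, 4], "twist": [0, 0, 0], "hand": -1},
    {"dp": [0, 0, 6], "twist": [0, 0, 0], "hand": -1},
    {"dp": [0, 0, 8], "twist": [0, 0, 0], "hand": -1}
  ]
}}

```text
clock: 9.25
tool_pos: [0.5461, 0.0249, 0.1205]
eef_rot: [0.803, 0.596, 0.0, -0.0]
contact_force: [-1.3, 0.4, 4.9]
opening: 0.005
finger_force: 2.5
```

>>> {"method": "step_arm", "body": {
  "motion": [
    {"dp": [0, 0, 1], "twist": [0, 0, 0], "hand": -1},
    {"dp": [0, 0, 2], "twist": [0, 0, 0], "hand": -1}
  ]
}}

```text
clock: 9.5
tool_pos: [0.5458, 0.025, 0.119]
eef_rot: [0.803, 0.596, -0.0, -0.0]
contact_force: [-2.4, 0.2, 8.2]
opening: 0.006
finger_force: 4.1
```

>>> {"method": "step_arm", "body": {
  "motion": [
    {"dp": [0, 0, 1], "twist": [0, 0, 0], "hand": -1},
    {"dp": [0, 0, 2], "twist": [0, 0, 0], "hand": -1}
  ]
}}

```text
clock: 9.75
tool_pos: [0.5453, 0.0251, 0.1166]
eef_rot: [0.803, 0.596, -0.0, -0.001]
contact_force: [-2.3, -0.0, 3.8]
opening: 0.008
finger_force: 2.0
```

>>> {"method": "step_arm", "body": {
  "motion": [
    {"dp": [0, 0, 1], "twist": [0, 0, 0], "hand": -1},
    {"dp": [0, 0, 2], "twist": [0, 0, 0], "hand": -1}
  ]
}}

```text
clock: 10.0
tool_pos: [0.5466, 0.0247, 0.1141]
eef_rot: [0.803, 0.596, 0.0, 0.0]
contact_force: [-0.8, 0.4, -0.9]
opening: 0.008
finger_force: 0.0
```

Clicked through. I continue down to feel the stop.

>>> {"method": "step_arm", "body": {
  "motion": [
    {"dp": [0, 0, 1], "twist": [0, 0, 0], "hand": -1},
    {"dp": [0, 0, 2], "twist": [0, 0, 0], "hand": -1}
  ]
}}

```text
clock: 10.25
tool_pos: [0.5464, 0.0247, 0.1121]
eef_rot: [0.803, 0.596, 0.0, 0.0]
contact_force: [-0.7, 0.2, 0.0]
opening: 0.006
finger_force: 0.0
```

>>> {"method": "step_arm", "body": {
  "motion": [
    {"dp": [0, 0, 1], "twist": [0, 0, 0], "hand": -1},
    {"dp": [0, 0, 2], "twist": [0, 0, 0], "hand": -1}
  ]
}}

```text
clock: 10.5
tool_pos: [0.5462, 0.0248, 0.1101]
eef_rot: [0.803, 0.596, 0.0, 0.0]
contact_force: [0.3, -0.2, -0.2]
opening: 0.01
finger_force: 0.0
```

>>> {"method": "step_arm", "body": {
  "motion": [
    {"dp": [0, 0, 1], "twist": [0, 0, 0], "hand": -1},
    {"dp": [0, 0, 2], "twist": [0, 0, 0], "hand": -1}
  ]
}}

```text
clock: 10.75
tool_pos: [0.5462, 0.0248, 0.1084]
eef_rot: [0.803, 0.596, 0.0, -0.0]
contact_force: [-0.5, 0.2, 7.6]
opening: 0.003
finger_force: 3.9
```

>>> {"method": "step_arm", "body": {
  "motion": [
    {"dp": [0, 0, 1], "twist": [0, 0, 0], "hand": -1},
    {"dp": [0, 0, 1.5], "twist": [0, 0, 0], "hand": -1}
  ]
}}

```text
clock: 11.0
tool_pos: [0.5462, 0.0248, 0.1081]
eef_rot: [0.803, 0.596, 0.0, -0.0]
contact_force: [-3.3, -0.8, 16.5]
opening: 0.007
finger_force: 8.3
```

>>> {"method": "step_arm", "body": {
  "motion": [
    {"dp": [0, 0, 0.5], "twist": [0, 0, 0], "hand": -1},
    {"dp": [0, 0, 1], "twist": [0, 0, 0], "hand": -1}
  ]
}}

```text
clock: 11.25
tool_pos: [0.5462, 0.0248, 0.1079]
eef_rot: [0.803, 0.596, 0.001, -0.0]
contact_force: [-4.7, -0.5, 24.8]
opening: 0.006
finger_force: 12.1
```

>>> {"method": "step_arm", "body": {
  "motion": [
    {"dp": [0, 0, -10], "twist": [0, 0, 0], "hand": -1},
    {"dp": [0, 0, -60], "twist": [0, 0, 0], "hand": -1},
    {"dp": [0, 0, -80], "twist": [0, 0, 0], "hand": -1}
  ]
}}

```text
clock: 11.62
tool_pos: [0.5472, 0.0247, 0.1879]
eef_rot: [0.803, 0.596, 0.001, 0.001]
contact_force: [0.6, 0.5, -1.0]
opening: 0.003
finger_force: 0.0
```

```bash
python3 - <<'E'
from h import *
pads('top');pads('side')
# b: start 35mm-radius clearance behind open cover: tip centre 20 mm forward of hinge
x=np.array([.957,-.286]);h=np.array([.649,.090])
goto([*(h-.030*x),.19])
E
```

```text
top 20 [277. 203.] [0.599  0.1151 0.1375] theta 0.743
side 46 [294. 145.] [0.5936 0.1034 0.1361] theta 0.719
side 65 [283. 198.] [0.5406 0.0248 0.084 ] theta 0.012
side 95 [283. 233.] [ 0.5109 -0.0672  0.0869] theta 0.046
t 11.725 pos [0.5476 0.0248 0.1878] dp [91.7 48.2 -1.8] tw [ 0.004 -0.002 -0.004] F [ 0.9 -1.4 -0.5]
```

>>> {"method": "step_arm", "body": {
  "motion": [
    {"dp": [46, 24, -5], "twist": [0, 0, 0], "hand": -1},
    {"dp": [92, 48, -5], "twist": [0, 0, 0], "hand": -1},
    {"dp": [92, 48, 10], "twist": [0, 0, 0], "hand": -1},
    {"dp": [92, 48, 25], "twist": [0, 0, 0], "hand": -1},
    {"dp": [92, 48, 33], "twist": [0, 0, 0], "hand": -1}
  ]
}}

```text
clock: 12.35
tool_pos: [0.6169, 0.0971, 0.1507]
eef_rot: [0.803, 0.595, -0.002, -0.001]
contact_force: [-0.3, 0.1, -0.2]
opening: 0.004
finger_force: 0.0
```

>>> {"method": "step_arm", "body": {
  "motion": [
    {"dp": [0, -2, 4], "twist": [0, 0, 0], "hand": -1},
    {"dp": [0, -4, 8], "twist": [0, 0, 0], "hand": -1},
    {"dp": [0, -6, 12], "twist": [0, 0, 0], "hand": -1},
    {"dp": [0, -8, 16], "twist": [0, 0, 0], "hand": -1}
  ]
}}

```text
clock: 12.85
tool_pos: [0.6114, 0.1013, 0.1372]
eef_rot: [0.803, 0.596, 0.001, 0.0]
contact_force: [0.1, 0.1, 2.7]
opening: 0.004
finger_force: 1.3
```

>>> {"method": "step_arm", "body": {
  "motion": [
    {"dp": [0, -3, 4], "twist": [0, 0, 0], "hand": -1},
    {"dp": [0, -7, 8], "twist": [0, 0, 0], "hand": -1},
    {"dp": [0, -12, 12], "twist": [0, 0, 0], "hand": -1},
    {"dp": [0, -18, 14], "twist": [0, 0, 0], "hand": -1},
    {"dp": [0, -24, 16], "twist": [0, 0, 0], "hand": -1}
  ]
}}

```text
clock: 13.48
tool_pos: [0.5923, 0.1071, 0.1219]
eef_rot: [0.803, 0.596, 0.004, 0.003]
contact_force: [9.7, -2.9, 2.3]
opening: 0.006
finger_force: 3.4
```

>>> {"method": "step_arm", "body": {
  "motion": [
    {"dp": [0, -8, -3], "twist": [0, 0, 0], "hand": -1},
    {"dp": [0, -18, -3], "twist": [0, 0, 0], "hand": -1},
    {"dp": [0, -18, 0], "twist": [0, 0, 0], "hand": -1},
    {"dp": [0, -18, 2], "twist": [0, 0, 0], "hand": -1}
  ]
}}

```text
clock: 13.98
tool_pos: [0.5701, 0.1137, 0.1183]
eef_rot: [0.803, 0.596, -0.001, -0.001]
contact_force: [-1.3, 0.8, 2.3]
opening: 0.004
finger_force: 1.5
```

>>> {"method": "step_arm", "body": {
  "motion": [
    {"dp": [0, 0, 1], "twist": [0, 0, 0], "hand": -1},
    {"dp": [0, 0, 2], "twist": [0, 0, 0], "hand": -1}
  ]
}}

```text
clock: 14.22
tool_pos: [0.5699, 0.1138, 0.117]
eef_rot: [0.803, 0.596, -0.001, -0.001]
contact_force: [-3.6, 1.3, 8.5]
opening: 0.002
finger_force: 4.3
```

>>> {"method": "step_arm", "body": {
  "motion": [
    {"dp": [0, 0, 1], "twist": [0, 0, 0], "hand": -1},
    {"dp": [0, 0, 2], "twist": [0, 0, 0], "hand": -1}
  ]
}}

```text
clock: 14.48
tool_pos: [0.5696, 0.1139, 0.1148]
eef_rot: [0.803, 0.596, -0.001, -0.001]
contact_force: [-2.7, 0.6, 4.3]
opening: 0.001
finger_force: 2.3
```

>>> {"method": "step_arm", "body": {
  "motion": [
    {"dp": [0, 0, 1], "twist": [0, 0, 0], "hand": -1},
    {"dp": [0, 0, 1.5], "twist": [0, 0, 0], "hand": -1}
  ]
}}

```text
clock: 14.72
tool_pos: [0.5713, 0.1133, 0.1131]
eef_rot: [0.803, 0.596, 0.0, 0.0]
contact_force: [-0.7, -0.5, 1.5]
opening: 0.003
finger_force: 0.6
```

>>> {"method": "step_arm", "body": {
  "motion": [
    {"dp": [0, 0, 1], "twist": [0, 0, 0], "hand": -1},
    {"dp": [0, 0, 2], "twist": [0, 0, 0], "hand": -1}
  ]
}}

```text
clock: 14.98
tool_pos: [0.5713, 0.1131, 0.111]
eef_rot: [0.803, 0.596, 0.0, 0.0]
contact_force: [-0.1, 0.3, -0.1]
opening: 0.009
finger_force: 0.0
```

>>> {"method": "step_arm", "body": {
  "motion": [
    {"dp": [0, 0, 1], "twist": [0, 0, 0], "hand": -1},
    {"dp": [0, 0, 1.5], "twist": [0, 0, 0], "hand": -1}
  ]
}}

```text
clock: 15.22
tool_pos: [0.5709, 0.1133, 0.1096]
eef_rot: [0.803, 0.596, 0.0, 0.0]
contact_force: [0.0, -0.3, -0.2]
opening: 0.005
finger_force: 0.0
```

>>> {"method": "step_arm", "body": {
  "motion": [
    {"dp": [0, 0, 1], "twist": [0, 0, 0], "hand": -1},
    {"dp": [0, 0, 2], "twist": [0, 0, 0], "hand": -1}
  ]
}}

```text
clock: 15.48
tool_pos: [0.5709, 0.1134, 0.1076]
eef_rot: [0.803, 0.596, 0.0, -0.0]
contact_force: [0.1, -0.3, 0.3]
opening: 0.005
finger_force: 0.0
```

>>> {"method": "step_arm", "body": {
  "motion": [
    {"dp": [0, 0, 1], "twist": [0, 0, 0], "hand": -1},
    {"dp": [0, 0, 1.5], "twist": [0, 0, 0], "hand": -1}
  ]
}}

```text
clock: 15.72
tool_pos: [0.5708, 0.1134, 0.1062]
eef_rot: [0.803, 0.596, -0.0, -0.0]
contact_force: [-0.9, 0.3, 2.0]
opening: 0.006
finger_force: 1.5
```

>>> {"method": "step_arm", "body": {
  "motion": [
    {"dp": [0, 0, 1], "twist": [0, 0, 0], "hand": -1},
    {"dp": [0, 0, 1.5], "twist": [0, 0, 0], "hand": -1}
  ]
}}

```text
clock: 15.98
tool_pos: [0.5708, 0.1135, 0.1059]
eef_rot: [0.803, 0.596, 0.0, -0.0]
contact_force: [-3.2, -0.6, 13.0]
opening: 0.004
finger_force: 6.8
```

>>> {"method": "step_arm", "body": {
  "motion": [
    {"dp": [0, 0, 0.5], "twist": [0, 0, 0], "hand": -1},
    {"dp": [0, 0, 1], "twist": [0, 0, 0], "hand": -1}
  ]
}}

```text
clock: 16.23
tool_pos: [0.5708, 0.1134, 0.1058]
eef_rot: [0.803, 0.596, 0.0, -0.0]
contact_force: [-4.3, -0.1, 20.0]
opening: 0.006
finger_force: 10.2
```

>>> {"method": "step_arm", "body": {
  "motion": [
    {"dp": [0, 0, 0.5], "twist": [0, 0, 0], "hand": -1},
    {"dp": [0, 0, 0.5], "twist": [0, 0, 0], "hand": -1}
  ]
}}

```text
clock: 16.48
tool_pos: [0.5708, 0.1135, 0.1057]
eef_rot: [0.803, 0.596, 0.001, -0.0]
contact_force: [-5.4, -0.4, 22.0]
opening: 0.003
finger_force: 10.6
```

>>> {"method": "step_arm", "body": {
  "motion": [
    {"dp": [0, 0, -10], "twist": [0, 0, 0], "hand": -1},
    {"dp": [0, 0, -70], "twist": [0, 0, 0], "hand": -1},
    {"dp": [0, 0, -130], "twist": [0, 0, 0], "hand": -1},
    {"dp": [0, -60, -170], "twist": [0, 0, 0], "hand": -1},
    {"dp": [0, -100, -170], "twist": [0, 0, 0], "hand": -1}
  ]
}}

```text
clock: 17.1
tool_pos: [0.4754, 0.143, 0.2756]
eef_rot: [0.803, 0.596, 0.003, 0.001]
contact_force: [0.1, 1.2, 0.0]
opening: 0.005
finger_force: 0.0
```

```bash
python3 - <<'E'
from h import *
print(r.get_state()['tool_pos'])
pads('top');p=pads('side')
cv2.imwrite('pics/s3.png',cv2.resize(p['pixels'][80:330,200:450,::-1],(600,600)))
for t in ['wash_bottle','beaker','brush']:
    M=cam('side')[1] if 0 else None
    print(t,[(round(x['score'],2),np.round(x['at'],3)) for x in r.search_frame('side',t)[:1]])
E
```

```text
[0.47539049 0.14299047 0.27561561]
top 40 [279. 219.] [0.5709 0.1122 0.0837] theta 0.008
top 49 [316. 231.] [0.5436 0.0266 0.0862] theta 0.037
top 48 [354. 244.] [ 0.5135 -0.0624  0.0883] theta 0.063
side 46 [282. 170.] [0.5692 0.1147 0.0817] theta -0.016
side 66 [282. 198.] [0.5405 0.0245 0.0842] theta 0.014
side 93 [283. 233.] [ 0.511  -0.0656  0.0871] theta 0.049
wash_bottle [(0.66, array([-0.037, -0.051,  0.825]))]
beaker [(0.79, array([0.002, 0.166, 0.575]))]
brush [(0.6, array([-0.176,  0.054,  0.796]))]
```

View pics/s3.png

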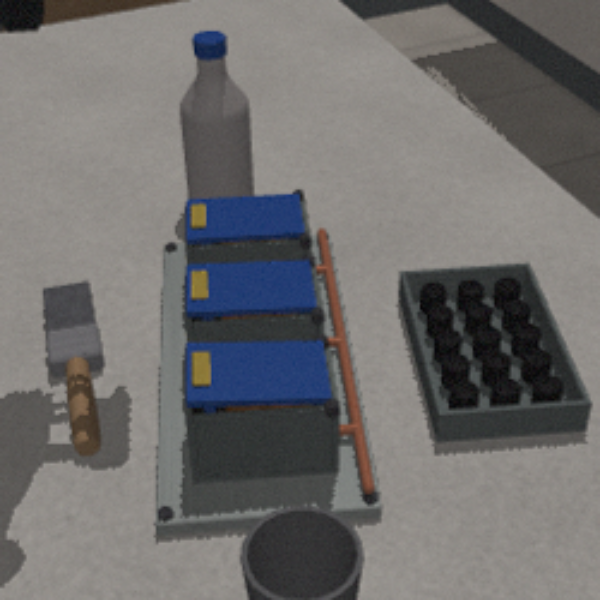

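The picture shows all three covers flat on their traps, with pads at (198,215), (200,285) and (201,368). Bottle, beaker and brush are in place and the robot is clear.

```bash
python3 -c "
from plant import r
print(r.finish_job())"
```

```text
the job is handed in; nothing more can be done
None
```

I closed all three covers past both clicks onto their stops (about 0.05 rad or less, peak press about 30 N), left the bottle, beaker and brush where they were, and handed the job in at about 17 s; no verdict came back.

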